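Lock the control box lid before wash-down

TASK

Before the bench is hosed down, the lid of the steel control box has to be locked: it lies shut, but its lock was left part-turned. Take the wing key out of the white tool block, feel for the lock's pin by turning the key gently to and fro until it drops fully on, and turn the lock clockwise to its stop. Then pull the key off and stand it back in the hole it came from; do not press or wrench the lock hard, and leave the other things where they are.

Things in the scene. Friction and masses are not known exactly. Their poses are not given: they have to be found in the camera images.
- key: Steel wing key, upright in one hole of the tool block, 90 g. Round shank 18 mm across from 0 to 28 mm, neck 10 mm across up to 46 mm, then a flat butterfly handle 44 mm wide and 10 mm thick up to 76 mm. Origin: centre of its lower end; z up the shank, x along the wing, y its thickness. Half a turn makes no difference. Key and lock are light castings: they bear 60 N between them at most.
- key_end (a point): Same point as the key's origin: centre of its lower end, where a slot 5.2 mm wide, 15.6 mm long and 12 mm deep takes the lock's pin. The slot runs along the key's x axis, the same way as the wing.
- lock (a point): Centre of the lock's mouth on the lid, level with its rim; axes as the box's, z up. A round steel rim 37 mm across, 8 mm above the lid, flares inside over its upper 8 mm from 28 mm down to a bore of 21 mm for the key's shank. The bore's floor is 26 mm below the rim: the key is fully on when its lower end rests there. Clockwise (from above) locks.
- pin_top (a point): Point on the lock's axis, 16 mm below the rim, level with the top of the lock's pin: a flat bar 14 mm long, 3 mm wide, 10 mm tall on the bore's floor. The point does not turn with it; the bar's direction is not measured. It was left anywhere from 17 degrees anticlockwise to 50 degrees clockwise (from above) of the box's x axis. The key slips on within about 8 degrees of it.
- cam (a joint): The lock's cam under the lid, in rad. It is 0 now, wherever the pin stands: the pin swings free of it (0.04 N m of drag) for the first part of the turn, then carries it along (0.08 N m) over the last 0.55 rad, wedging it under the box's frame. 0.55 is fully locked: a firm stop, with the pin's bar and the key's wing along the box's y axis. It stays where it is left.
- box: Steel control box on its back, screwed to the bench: body 200 mm (x) by 260 mm (y), lid 208 by 268 mm, its top 117 mm above the bench. Origin: centre of the underside; z up, x from the lock side to the hinge side. The lock is at x = -52 mm. Buttons and a switch, up to 35 mm tall, stand on the lid 105 mm behind the lock.
- block: White plastic tool block, 60 mm (x) by 210 mm (y), 40 mm tall, fixed to the bench. Three holes, 24 mm across and 30 mm deep, at y = -65, 0 and 65 mm, each with a tool in it whose lower end rests 10 mm above the bench. Origin: centre of the underside, z up.
- t_spanner: Bystander in the tool block: T-handled socket spanner, 73 mm tall, with a round crossbar 10 mm thick and 70 mm long along its x axis. Origin: centre of its lower end.
- knob_driver: Bystander in the tool block: driver with a round black knob 33 mm across, 78 mm tall. Origin: centre of its lower end.
- tin1: Bystander: open gold-coloured tin, 73 mm across, 54 mm tall; origin at its underside's centre.
- tin2: Bystander: open gold-coloured tin, 73 mm across, 54 mm tall; origin at its underside's centre.
- tin3: Bystander: open gold-coloured tin, 73 mm across, 54 mm tall; origin at its underside's centre.
- tin4: Bystander: open gold-coloured tin, 73 mm across, 54 mm tall; origin at its underside's centre.
- tin_lids: Bystander: pile of tin lids, 74 mm across, 18 mm tall; origin at its underside's centre.
- scraper: Bystander: scraper with a white handle, flat steel blade, 150 mm long, lying on the bench; origin near its middle.

How it is judged:
By the outcome, as a careful person would: the job done as asked, in the order asked, and still so for the second after the job is handed in, with the robot touching nothing.
It also fails if it takes over 72 s, if anything falls off the work surface, if the arm or the gripper's body presses on something with over 40 N, if the wrist force passes 120 N, or if a joint passes its speed limit or range.

ROBOT

A 6-joint arm with a two-finger parallel gripper is mounted at the origin on the work surface. World frame = base frame: x ahead of the robot, y to its left, z up, the work surface at z = 0. Lengths are in m, angles in rad, forces in N, time in s.
With the tool pointing down it reaches from about 0.35 to 0.975 m from the base axis. Payload 4.9 kg.
Tool frame: the origin (TCP) lies at the very end of the fingers, on their centre line; the grasp point (between the pads) lies 19 mm behind it; z points along the fingers, y is the line along which they close (so a half turn about z gives the same grasp; the last joint's range is limited). The gripper opens to 85 mm and grips with 20 to 120 N. Pads are 22 mm wide; open, the fingers measure 114 mm over their backs; the gripper's body (76 mm by 85 mm) begins 54 mm behind the grasp point. The pads swing forward as they close: fully open they stand 13 mm farther back than shut.
Start: joints at [-1.329, 0.053, 1.613, -0, 1.476, -0.119], TCP at [0.221, -0.585, 0.231] pointing down, gripper open.
Joint ranges: [-3.01, 3.01], [-1.01, 2.22], [0.06, 2.58], [-1.02, 4.17], [0.09, 2.62], [-3.14, 3.14]. Speed limits (rad/s): [2.57, 2.57, 3.14, 3.14, 3.14, 3.14].

INTERFACE

Orientations are given as a unit quaternion [w, x, y, z].
In Python, from plant import manip gives the robot as it stands.
- The arm moves only by the tool play_rows, never from a script. Its argument "series" is a list that holds one entry, the list of rows, each a list of 7 numbers: the shift along the world's x, y, z in m, then the turn, a rotation vector about the world's x, y, z in degrees, then the opening, from 0 (shut) to 1 (fully open). In form: [[[dx, dy, dz, rx, ry, rz, grip], ...]]. A call has 1 to 10 rows; each row shifts and turns the commanded pose from where the row before left it; what a row does not reach is not made up. A row lasts 1/10 s, in which the tool goes at most 50 mm and 8.59 degrees, less where a joint would pass 70% of its speed; a pose out of reach is approached as far as the arm can. A call with a gripper value outside its range is refused whole. The fingers move at their own pace and stop on an object; the grip force is fixed at half the most. Time passes only in rows, so rows that do not move let the fingers close. It gives the time, the measured TCP pose, the force, the opening and the grip force at its end, in the units of the state.
- manip.state(): the state, without advancing time (a new reading comes with each control period).
- manip.grab_frame(name): name is "scene" or "top" or "wrist"; returns a dict with "frame" (420x560x3 uint8, blue, green, red), "mtx" (3x3 intrinsics, pixels), "R" (3x3) and "t" (3): a world point X has camera coordinates R X + t. Camera axes: x right, y down, z forward; pixel columns grow to the right and rows downward; lengths in m; the calibration is good to about 2 mm. A picture is of the moment at which its call begins. There is no depth.
- manip.job_done(): hands the job in; it is judged then, once.
The state is a dict: "time": time; "joint_pos": joint angles; "joint_vel": joint speeds; "joint_efforts": joint torques, N m; "tool_pos": TCP position; "tool_rot": TCP orientation; "contact_force": force on the tool from outside, world axes, zero at the start; "ft_torque": the same for the moment, N m; "gripper_width": opening from 0.0 (shut) to 1.0 (fully open); "grasp_force": force on a finger pad.
Only numpy, scipy, OpenCV 4.12 (cv2) and the standard library are available. Lean on these libraries where they do the work, as an engineer would, in place of code of your own. Each camera call takes 0.05 s, during which the arm holds its last target. There are 200 camera calls.

## Working session

There is one attempt and no reset: what is moved stays moved. The work goes in short steps, Python scripts to look and compute and a tool call to move; the robot and the scene stay as the last step left them, time stands still between calls to the robot, and variables do not carry over. Pictures are saved under pics/ and viewed, at most 10 in all, crops included, and the job is handed in when it is done.

Besides the shell and the picture viewer there is one more tool, called in YAML: its name, and indented under it one key for each argument. play_rows: Moves the arm, as the interface text tells. Its arguments: {"type":"object","properties":{"series":{"type":"array"}},"required":["series"]}

```bash
mkdir -p pics; cat > h.py <<'E'
import numpy as np, cv2
from plant import manip
def grab(n,save=None):
    f=manip.grab_frame(n)
    if save: cv2.imwrite('pics/'+save,f['frame'])
    return f
def ray(f,u,v,z):
    R=np.array(f['R']);t=np.array(f['t']);d=R.T@np.linalg.inv(f['mtx'])@np.array([u,v,1.]);c=-R.T@t
    return c+d*(z-c[2])/d[2]
def proj(f,X):
    p=np.array(f['mtx'])@(np.array(f['R'])@np.array(X)+np.array(f['t']));return p[:2]/p[2]
E
python3 - <<'E'
from h import *
a=grab('top','top.png');b=grab('scene','scene.png')
for f in (a,b): print(-np.array(f['R']).T@f['t'], np.array(f['R'])[2])
print(manip.state())
E
```

```text
[ 0.32832201 -0.03897674  1.51050609] [ 0.13351277  0.02502461 -0.9907311 ]
[ 0.90278558 -0.66696644  0.88266466] [-0.3711076   0.5943388  -0.71347077]
{'time': 0.1, 'joint_pos': array([-1.32900753e+00,  5.33332393e-02,  1.61414655e+00,  4.57395054e-06,
        1.47603539e+00, -1.19027264e-01]), 'joint_vel': array([-1.03553957e-03, -1.09423488e-03, -2.71783223e-03,  7.91051390e-05,
        7.08955936e-04,  1.26351311e-03]), 'joint_efforts': array([ 6.10721713e-05, -3.94901133e+01, -3.71364319e+01, -1.06621492e-04,
        3.87253094e-03,  2.59578918e-06]), 'tool_pos': array([ 0.22049709, -0.58420464,  0.23016575]), 'tool_rot': array([-9.59592719e-04,  9.83770146e-01,  1.79430697e-01, -5.66938164e-05]), 'contact_force': array([-0.4543606 , -0.61349132, -0.02443733]), 'ft_torque': array([-0.00841839, -0.03156143, -0.00431667]), 'grasp_force': 0.0, 'gripper_width': 0.9986362840373745}
```

View pics/top.png

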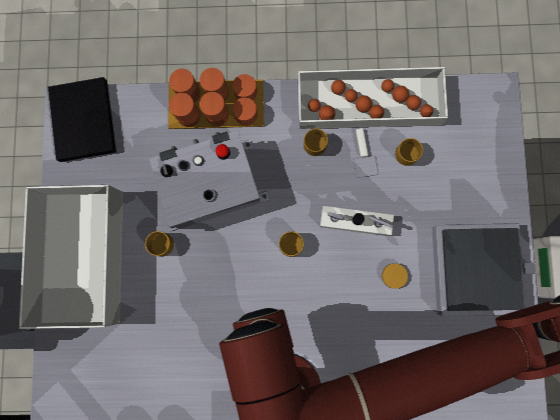

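View pics/scene.png

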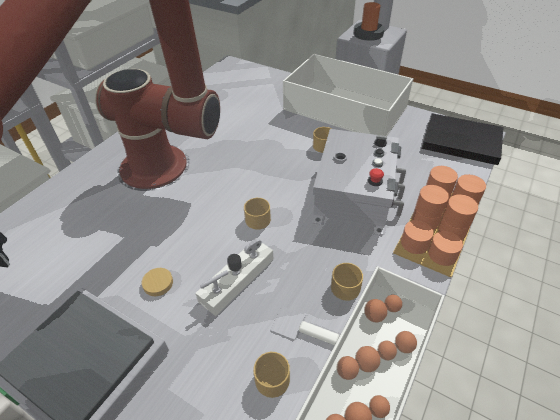

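Top view: the box lies around (205,180) with the lock at (209,195), and the tool block around (357,220) with its black knob in the middle. I'll enlarge both in each view.

```bash
python3 - <<'E'
from h import *
a=cv2.imread('pics/top.png');b=cv2.imread('pics/scene.png')
r=lambda i,x,y,w,h:cv2.resize(i[y:y+h,x:x+w],(400,300),interpolation=cv2.INTER_CUBIC)
o=np.vstack([np.hstack([r(a,310,190,108,60+21),r(a,150,125,140,105)]),np.hstack([r(b,190,235,92,69),r(b,310,125,100,75)])])
cv2.imwrite('pics/crop.png',o)
E
```

```text
(no output)
```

View pics/crop.png

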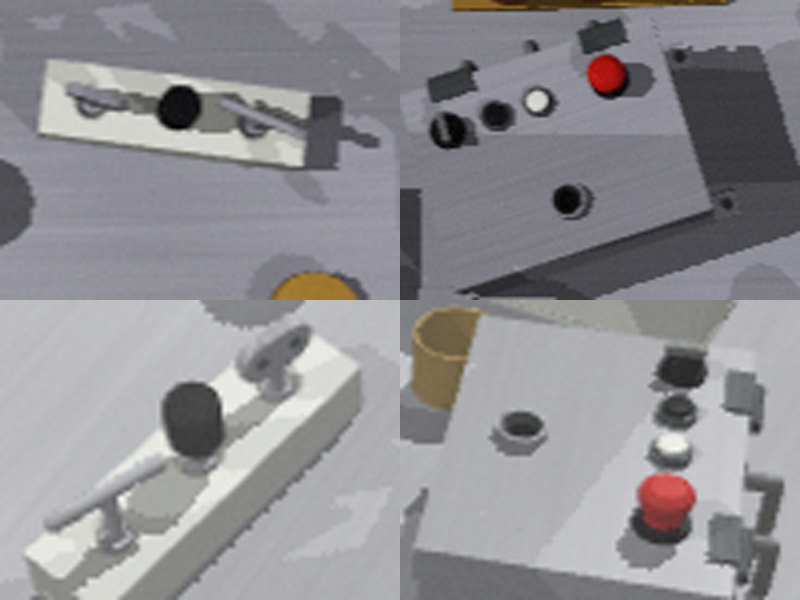

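Key: top-left hole of the block, at top pixel about (336,216). Spanner at right, knob in the middle. Lock mouth at about (209.6,195), with the lid's front edge running from (169,227) to (259,198).

```bash
python3 - <<'E'
from h import *
a=grab('top');b=grab('scene')
P=lambda f,u,v,z:ray(f,u,v,z).round(4)
print('key top',P(a,310+96*.27,190+96*.27,.081),'scene',P(b,190+275*.23,235+(350-300)*.23,.071))
print('wing ends top',P(a,310+67*.27,190+90*.27,.081),P(a,310+125*.27,190+101*.27,.081))
print('knob',P(a,310+179*.27,190+107*.27,.088))
print('lock top',P(a,150+170*.35,125+200*.35,.125),'scene',P(b,310+121*.25,125+127*.25,.125))
c1=P(a,150+55*.35,125+292*.35,.117);c2=P(a,150+312*.35,125+210*.35,.117);c3=P(a,150+255*.35,125+30*.35,.117)
print(c1,c2,c3,np.degrees(np.arctan2(*(c1-c2)[1::-1]))-90,np.degrees(np.arctan2(*(c3-c2)[1::-1])))
e=[P(a,310+x*.27,190+y*.27,.04) for x,y in((47,60),(310,93),(303,167),(38,133))]
print(e,np.mean(e,0));d=e[0]-e[1];print(np.degrees(np.arctan2(d[1],d[0])))
s=manip.state();R=cv2.Rodrigues
from scipy.spatial.transform import Rotation as Q
q=s['tool_rot'];print(Q.from_quat([*q[1:],q[0]]).as_matrix().round(3))
E
```

```text
key top [ 0.499  -0.1605  0.081 ] scene [ 0.5018 -0.1581  0.071 ]
wing ends top [ 0.5042 -0.1381  0.081 ] [ 0.4946 -0.1828  0.081 ]
knob [ 0.4883 -0.2234  0.088 ]
lock top [0.5608 0.1974 0.125 ] scene [0.5639 0.2006 0.125 ]
[0.4726 0.3127 0.117 ] [0.549  0.0575 0.117 ] [0.734  0.1129 0.117 ] 16.666282477518905 16.67082652998864
[array([ 0.5338, -0.1257,  0.04  ]), array([ 0.5027, -0.334 ,  0.04  ]), array([ 0.4438, -0.3257,  0.04  ]), array([ 0.4752, -0.1168,  0.04  ])] [ 0.488875 -0.22555   0.04    ]
81.50824496336496
[[ 0.936  0.353 -0.   ]
 [ 0.353 -0.936  0.001]
 [ 0.    -0.001 -1.   ]]
```

play_rows:
  series:
    - [[0.025, 0.038, 0, 0, 0, 5.7, 1], [0.025, 0.038, 0, 0, 0, 5.7, 1], [0.025, 0.038, 0, 0, 0, 5.7, 1], [0.025, 0.038, 0, 0, 0, 5.7, 1], [0.025, 0.038, 0, 0, 0, 5.7, 1], [0.025, 0.038, 0, 0, 0, 5.7, 1], [0.025, 0.038, 0, 0, 0, 5.7, 1], [0.025, 0.038, 0, 0, 0, 5.7, 1], [0.025, 0.038, 0, 0, 0, 5.7, 1], [0.025, 0.038, 0, 0, 0, 5.7, 1]]

```text
time: 1.2
tool_pos: [0.4713, -0.203, 0.2313]
tool_rot: [0.0, 0.778, 0.629, 0.0]
contact_force: [0.3, -0.3, 0.9]
gripper_width: 1.002
grasp_force: 0.0
```

play_rows:
  series:
    - [[0.028, 0.037, 0, 0, 0, 0, 1], [0, 0, 0, 0, 0, 0, 1], [0, 0, 0, 0, 0, 0, 1]]

```text
time: 1.5
tool_pos: [0.4989, -0.1668, 0.231]
tool_rot: [-0.0, 0.778, 0.628, -0.0]
contact_force: [-0.6, -0.3, -0.0]
gripper_width: 0.999
grasp_force: 0.0
```

```bash
python3 - <<'E'
from h import *
f=grab('wrist','w1.png');s=manip.state()
print(s['tool_pos'],s['joint_pos'],-np.array(f['R']).T@f['t'],np.array(f['R']))
for X in ((.499,-.1605,.081),(.499,-.1605,.04)):print(proj(f,X))
E
```

```text
[ 0.49845302 -0.16768877  0.23103267] [-4.65823501e-01 -1.86145124e-01  1.84088707e+00 -4.93111725e-04
  1.48739006e+00 -2.51205627e-01] [ 0.51586648 -0.08660068  0.37203366] [[ 9.77569461e-01 -2.10612850e-01 -4.18990196e-04]
 [-1.99323177e-01 -9.25806853e-01  3.21172761e-01]
 [-6.80310144e-02 -3.13885168e-01 -9.47020529e-01]]
[277.97171235 180.48610411]
[278.1067779 168.9220731]
```

View pics/w1.png

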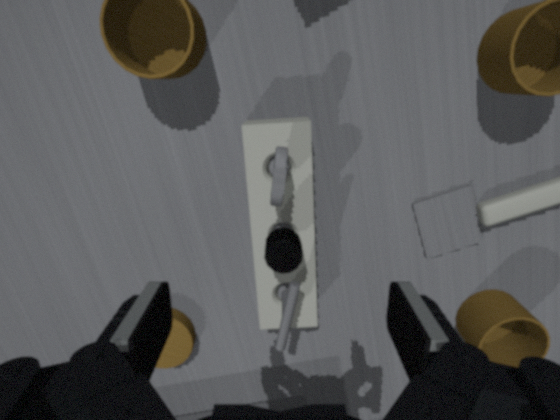

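The key's wing runs from about (281,149) to (277,203), with its hole near (278,165). That agrees with the estimate.

```bash
python3 - <<'E'
from h import *
f=grab('wrist')
g=f['frame'][130:215,240:320].astype(int)
p=ray(f,281.5,151,.084);q=ray(f,277.5,203,.084);d=p-q
print(p,q,(p+q)/2,np.degrees(np.arctan2(d[1],d[0])),ray(f,278,165,.04))
o=cv2.resize(f['frame'][130:220,220:340],(800,600),interpolation=cv2.INTER_CUBIC);cv2.imwrite('pics/w1c.png',o)
E
```

```text
[ 0.50638682 -0.13847383  0.084     ] [ 0.49445692 -0.17869957  0.084     ] [ 0.50042187 -0.1585867   0.084     ] 73.48102847916256 [ 0.49928362 -0.15787577  0.04      ]
```

View pics/w1c.png

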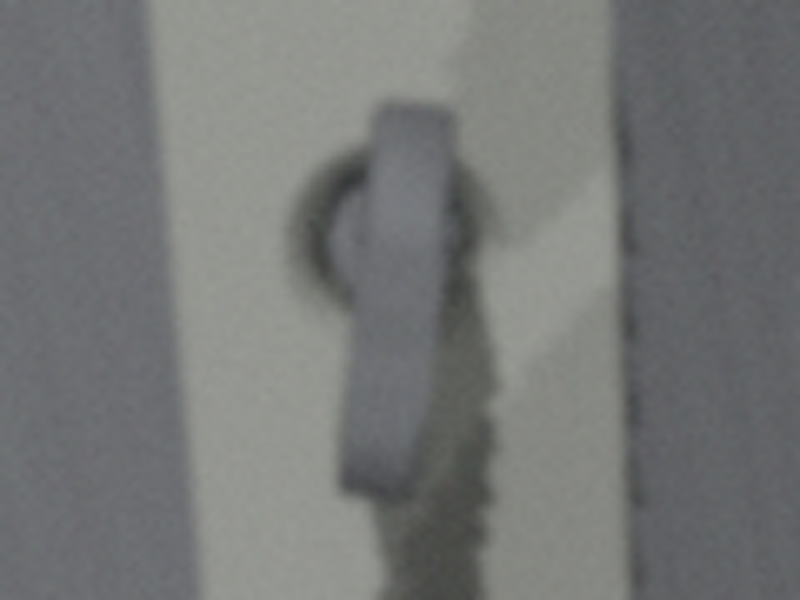

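The wing's yaw is about 73–74 deg and its centre about (0.500,-0.159). Going down to grasp.

play_rows:
  series:
    - [[0.0015, 0.009, -0.03, 0, 0, -4, 1], [0, 0, -0.04, 0, 0, 0, 1], [0, 0, -0.04, 0, 0, 0, 1], [0, 0, -0.04, 0, 0, 0, 1], [0, 0, -0.03, 0, 0, 0, 1], [0, 0, 0, 0, 0, 0, 0.5], [0, 0, 0, 0, 0, 0, 0], [0, 0, 0, 0, 0, 0, 0], [0, 0, 0, 0, 0, 0, 0], [0, 0, 0, 0, 0, 0, 0]]

```text
time: 2.6
tool_pos: [0.5013, -0.1594, 0.0532]
tool_rot: [0.001, 0.8, 0.599, 0.001]
contact_force: [-2.3, 0.2, -0.1]
gripper_width: 0.14
grasp_force: 0.1
```

play_rows:
  series:
    - [[0, 0, 0, 0, 0, 0, 0], [0, 0, 0, 0, 0, 0, 0], [0, 0, 0, 0, 0, 0, 0], [0, 0, 0, 0, 0, 0, 0]]

```text
time: 3.0
tool_pos: [0.5013, -0.1593, 0.0531]
tool_rot: [0.001, 0.8, 0.6, 0.001]
contact_force: [-1.1, 0.0, 6.4]
gripper_width: 0.108
grasp_force: 59.0
```

play_rows:
  series:
    - [[0, 0, 0.03, 0, 0, 0, 0], [0, 0, 0.04, 0, 0, 0, 0], [0, 0, 0.045, 0, 0, 0, 0], [0, 0, 0.045, 0, 0, 0, 0], [0.01, 0.045, 0.035, 0, 0, 0, 0], [0.01, 0.048, 0, 0, 0, 0, 0], [0.01, 0.048, 0, 0, 0, 0, 0], [0.01, 0.048, 0, 0, 0, 0, 0], [0.01, 0.048, 0, 0, 0, 0, 0], [0.01, 0.048, 0, 0, 0, 0, 0]]

```text
time: 4.0
tool_pos: [0.5585, 0.1223, 0.2413]
tool_rot: [-0.0, 0.8, 0.6, -0.0]
contact_force: [0.7, -0.2, -0.8]
gripper_width: 0.109
grasp_force: 59.1
```

play_rows:
  series:
    - [[0, 0, 0, 0, 0, 0, 0], [0, 0, 0, 0, 0, 0, 0]]

```text
time: 4.2
tool_pos: [0.5583, 0.1212, 0.2409]
tool_rot: [-0.0, 0.8, 0.601, -0.001]
contact_force: [-0.2, -0.4, -1.4]
gripper_width: 0.108
grasp_force: 59.0
```

```bash
python3 - <<'E'
from h import *
f=grab('wrist','w2.png');s=manip.state();np.save('w2.npy',f,allow_pickle=True)
print(s['tool_pos'],s['gripper_width'],s['contact_force'],s['joint_pos'][5])
for X in ((.5608,.1974,.125),(.5639,.2006,.125)):print(proj(f,X))
E
```

```text
[0.55837583 0.12011094 0.24097277] 0.10842632721155457 [-0.42155822 -0.80707737 -0.7327366 ] 0.36618724349742393
[250.60990938  92.60805167]
[253.69113174  86.24917635]
```

View pics/w2.png

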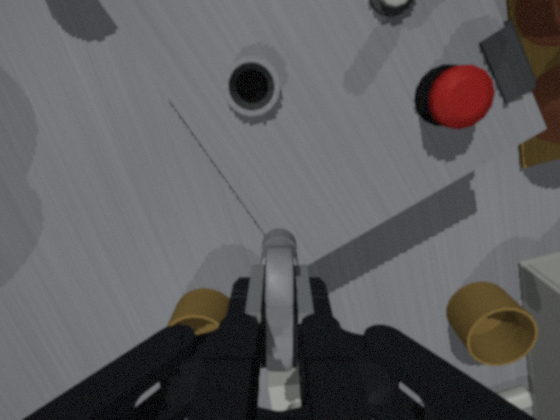

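The rim is at about (253,86); the held key hangs straight between the fingers at (279,300). I'll enlarge the mouth with its contrast raised, in case the pin shows.

```bash
python3 - <<'E'
from h import *
i=cv2.imread('pics/w2.png');g=cv2.cvtColor(i,6)
c=g[50:125,215:295]
lo=np.clip((c.astype(float)-10)*6,0,255).astype('u1')
z=lambda a:cv2.resize(a,(400,375),interpolation=cv2.INTER_CUBIC)
cv2.imwrite('pics/lock.png',np.hstack([z(c),z(lo)]))
f=np.load('w2.npy',allow_pickle=True).item()
for t in(30,45,60):
  m=(c<t).astype('u1');cs=max(cv2.findContours(m,0,1)[0],key=len);e=cv2.fitEllipse(cs);print(t,np.add(e[0],(215,50)),e[1],ray(f,e[0][0]+215,e[0][1]+50,.117))
E
```

```text
30 [249.8057785   83.38645172] (34.8654670715332, 37.10802459716797) [0.56142607 0.20306638 0.117     ]
45 [249.97388458  83.57075119] (39.02137756347656, 40.99931335449219) [0.56149835 0.20292418 0.117     ]
60 [250.80567169  85.50086594] (42.70491409301758, 44.95438003540039) [0.56166203 0.20160449 0.117     ]
```

View pics/lock.png

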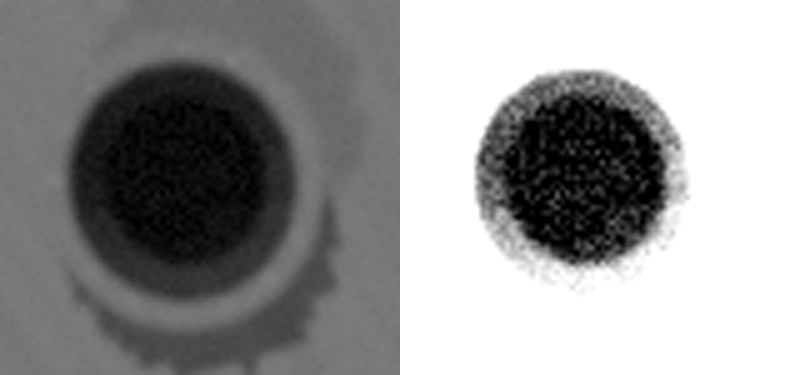

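```bash
python3 - <<'E'
from h import *
f=np.load('w2.npy',allow_pickle=True).item()
print(ray(f,251.7,85.8,.125),ray(f,252,86,.117))
y=2*np.arctan2(.601,.8);x=np.array([np.cos(y),np.sin(y),0]);print(np.degrees(y))
T=np.array([.5583,.1205,.198])
for h in(46,55,61,70,76):print(h,proj(f,T+x*.022+[0,0,h/1e3]),proj(f,T-x*.022+[0,0,h/1e3]))
E
```

```text
[0.56274608 0.2012219  0.125     ] [0.5623316  0.20108099 0.117     ]
73.83141354842142
46 [280.11479967 240.99586061] [279.97802468 334.07111219]
55 [280.16294921 250.73011219] [280.01430984 348.01419232]
61 [280.19840455 257.89801324] [280.04079007 358.189588  ]
70 [280.25751926 269.84905971] [280.08449726 374.98468498]
76 [280.30152985 278.74655068] [280.1166824  387.35227562]
```

```bash
python3 - <<'E'
from h import *
f=np.load('w2.npy',allow_pickle=True).item()
y=2*np.arctan2(.601,.8);x=np.array([np.cos(y),np.sin(y),0]);T=np.array([.5583,.1205,.198])
n=np.array([-x[1],x[0],0])
for h in(0,28):
  for d in (.009*x,-.009*x,.009*n,-.009*n):print(h,proj(f,T+d+[0,0,h/1e3]))
i=cv2.imread('pics/w2.png')[205:285,230:330];g=cv2.cvtColor(i,6);print(np.column_stack([np.arange(205,285,2),g[::2,50],g[::2,40]])[5:22].T)
cv2.imwrite('pics/kc.png',cv2.resize(np.clip(i*1.8,0,255).astype('u1'),(700,560),interpolation=2))
E
```

```text
0 [279.90514769 228.22513729]
0 [279.86597939 259.30146631]
0 [262.92713477 243.97570543]
0 [296.84443544 243.99934987]
28 [279.9964815  251.27335935]
28 [279.94846164 286.24831516]
28 [260.43293925 269.03712204]
28 [299.51254412 269.06608233]
[[215 217 219 221 223 225 227 229 231 233 235 237 239 241 243 245 247]
 [122 122 121 119 119 120 116  96  91  92  90  97  95  99  93  84  84]
 [119 121 120 120 119 120 118 112  98  90  94  91  99  97  94  85  86]]
```

View pics/kc.png

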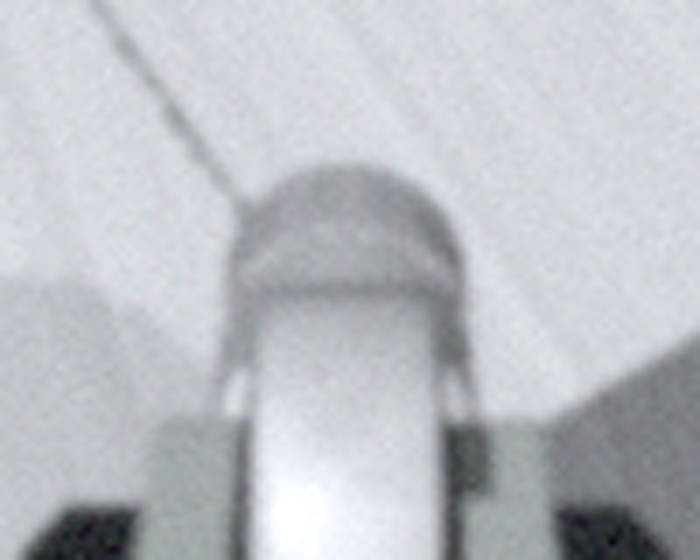

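The blob is the shank's lower end, at rows 228 and down and columns 263–296. It matches the prediction, so the key sits centred and upright on the TCP. I'll move above the lock and turn to a wing yaw of about 36 deg.

play_rows:
  series:
    - [[0.001, 0.016, 0, 0, 0, -7.6, 0], [0.001, 0.016, 0, 0, 0, -7.6, 0], [0.001, 0.016, 0, 0, 0, -7.6, 0], [0.001, 0.016, 0, 0, 0, -7.6, 0], [0, 0.016, 0, 0, 0, -7.6, 0], [0, 0, -0.02, 0, 0, 0, 0], [0, 0, -0.02, 0, 0, 0, 0], [0, 0, 0, 0, 0, 0, 0], [0, 0, 0, 0, 0, 0, 0]]

```text
time: 5.15
tool_pos: [0.5627, 0.1988, 0.2014]
tool_rot: [0.0, 0.952, 0.305, -0.001]
contact_force: [0.7, -0.8, -0.5]
gripper_width: 0.105
grasp_force: 59.0
```

```bash
cat > st.py <<'E'
from h import *
s=manip.state();q=s['tool_rot'];print(s['tool_pos'].round(4),'yaw',np.degrees(2*np.arctan2(q[2],q[1])).round(2),q.round(4),'F',s['contact_force'].round(1),'M',s['ft_torque'].round(3),'j6',s['joint_pos'][5].round(3),s['gripper_width'].round(3))
E
python3 st.py; python3 - <<'E'
from h import *
f=grab('wrist','w3.png');cv2.imwrite('pics/w3c.png',cv2.resize(f['frame'][160:310,180:380],(800,600),interpolation=2))
np.save('w3.npy',f,allow_pickle=True)
E
```

```text
Traceback (most recent call last):
  File "st.py", line 2, in <module>
    s=manip.state();q=s['tool_rot'];print(s['tool_pos'].round(4),'yaw',np.degrees(2*np.arctan2(q[2],q[1])).round(2),q.round(4),'F',s['contact_force'].round(1),'M',s['ft_torque'].round(3),'j6',s['joint_pos'][5].round(3),s['gripper_width'].round(3))
                                                                                                                                                                                                                           ^^^^^^^^^^^^^^^^^^^^^^^^
AttributeError: 'float' object has no attribute 'round'
```

View pics/w3c.png

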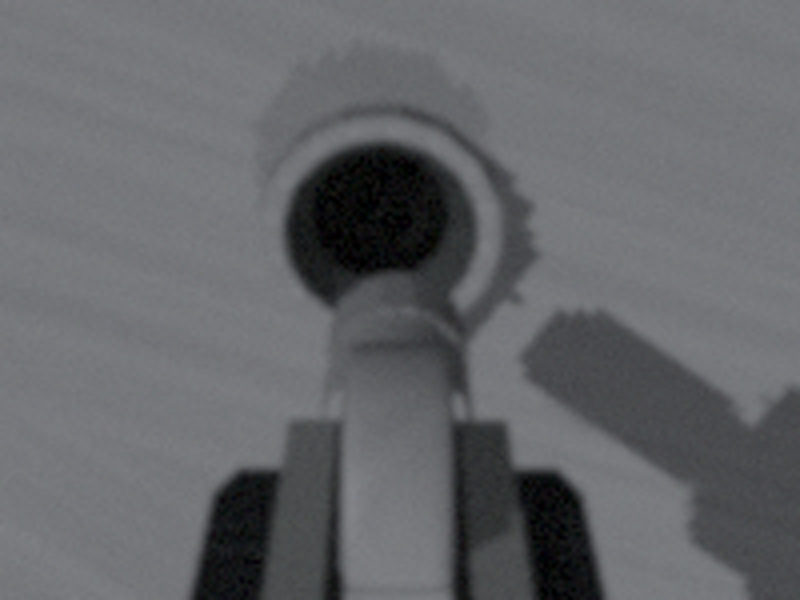

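Mouth centre at crop (382,235), i.e. pixel (275.5,218.8); key shank centre column about 399, i.e. pixel 279.8. A small sideways correction is needed.

```bash
sed -i "s/,s\['gripper_width'\].round(3)//" st.py; python3 st.py; python3 - <<'E'
from h import *
f=np.load('w3.npy',allow_pickle=True).item()
print(ray(f,275.5,218.75,.125),proj(f,(.5627,.2012,.125)))
E
```

```text
[0.5633 0.1991 0.2024] yaw 35.58 [1.000e-04 9.522e-01 3.055e-01 5.000e-04] F [ 0.7  0.1 -0.3] M [-0.014 -0.074 -0.003] j6 1.165
[0.5624825  0.20098324 0.125     ] [275.41746034 218.28628202]
```

play_rows:
  series:
    - [[-0.0008, 0.002, -0.01, 0, 0, 0, 0], [0, 0, -0.015, 0, 0, 0, 0], [0, 0, -0.01, 0, 0, 0, 0], [0, 0, -0.005, 0, 0, 0, 0], [0, 0, -0.004, 0, 0, 0, 0], [0, 0, 0, 0, 0, 0, 0]]

```text
time: 5.8
tool_pos: [0.5616, 0.2021, 0.1567]
tool_rot: [-0.0, 0.952, 0.306, -0.001]
contact_force: [-1.2, 0.3, -0.8]
gripper_width: 0.11
grasp_force: 59.2
```

```bash
python3 st.py
```

```text
[0.5616 0.2021 0.1567] yaw 35.68 [-1.000e-04  9.519e-01  3.064e-01 -7.000e-04] F [-1.2  0.3 -0.8] M [-0.048  0.03  -0.006] j6 1.169
```

play_rows:
  series:
    - [[0, 0, -0.002, 0, 0, 0, 0], [0, 0, -0.001, 0, 0, 0, 0], [0, 0, -0.001, 0, 0, 0, 0]]

```text
time: 6.1
tool_pos: [0.5622, 0.2022, 0.1538]
tool_rot: [0.0, 0.952, 0.306, 0.0]
contact_force: [0.5, 0.0, -1.0]
gripper_width: 0.108
grasp_force: 59.2
```

play_rows:
  series:
    - [[0, 0, -0.001, 0, 0, 0, 0], [0, 0, -0.0005, 0, 0, 0, 0], [0, 0, 0, 0, 0, 0, 0]]

```text
time: 6.4
tool_pos: [0.562, 0.2021, 0.1522]
tool_rot: [0.0, 0.952, 0.306, 0.0]
contact_force: [0.2, -0.9, -1.6]
gripper_width: 0.109
grasp_force: 59.2
```

play_rows:
  series:
    - [[0, 0, -0.0007, 0, 0, 0, 0], [0, 0, 0, 0, 0, 0, 0]]

```text
time: 6.6
tool_pos: [0.5622, 0.2022, 0.152]
tool_rot: [0.0, 0.952, 0.306, 0.0]
contact_force: [-0.5, -0.5, 2.3]
gripper_width: 0.109
grasp_force: 59.5
```

play_rows:
  series:
    - [[0, 0, -0.0005, 0, 0, 0, 0], [0, 0, 0, 0, 0, 0, 0]]

```text
time: 6.8
tool_pos: [0.5622, 0.2022, 0.1517]
tool_rot: [0.0, 0.952, 0.306, 0.0]
contact_force: [-1.4, -0.5, 5.4]
gripper_width: 0.109
grasp_force: 59.9
```

On the pin's top at 5 N, at the expected height. I'll sweep clockwise with this light pressure and watch for the force to drop.

play_rows:
  series:
    - [[0, 0, 0, 0, 0, -4, 0], [0, 0, 0, 0, 0, -4, 0], [0, 0, 0, 0, 0, 0, 0]]

```text
time: 7.1
tool_pos: [0.5627, 0.2023, 0.1516]
tool_rot: [0.0, 0.971, 0.239, 0.001]
contact_force: [-0.4, 0.1, 4.5]
gripper_width: 0.105
grasp_force: 59.8
```

play_rows:
  series:
    - [[0, 0, 0, 0, 0, -4, 0], [0, 0, 0, 0, 0, -4, 0], [0, 0, 0, 0, 0, 0, 0]]

```text
time: 7.4
tool_pos: [0.5625, 0.2024, 0.1511]
tool_rot: [-0.0, 0.985, 0.172, 0.001]
contact_force: [0.6, 0.9, 3.0]
gripper_width: 0.103
grasp_force: 59.6
```

play_rows:
  series:
    - [[0, 0, -0.0007, 0, 0, 0, 0], [0, 0, 0, 0, 0, 0, 0]]

```text
time: 7.6
tool_pos: [0.5618, 0.202, 0.1497]
tool_rot: [0.0, 0.985, 0.172, -0.0]
contact_force: [-0.3, -0.8, 1.2]
gripper_width: 0.106
grasp_force: 59.3
```

play_rows:
  series:
    - [[0, 0, -0.001, 0, 0, 0, 0], [0, 0, -0.001, 0, 0, 0, 0], [0, 0, 0, 0, 0, 0, 0]]

```text
time: 7.9
tool_pos: [0.562, 0.202, 0.1481]
tool_rot: [0.0, 0.985, 0.171, -0.0]
contact_force: [0.7, -0.0, 2.6]
gripper_width: 0.11
grasp_force: 59.6
```

play_rows:
  series:
    - [[0, 0, -0.001, 0, 0, 0, 0], [0, 0, -0.001, 0, 0, 0, 0], [0, 0, 0, 0, 0, 0, 0]]

```text
time: 8.2
tool_pos: [0.5621, 0.2021, 0.1461]
tool_rot: [0.0, 0.985, 0.171, 0.0]
contact_force: [-0.2, -1.5, 3.1]
gripper_width: 0.105
grasp_force: 59.6
```

play_rows:
  series:
    - [[0, 0, -0.001, 0, 0, 0, 0], [0, 0, -0.001, 0, 0, 0, 0], [0, 0, -0.001, 0, 0, 0, 0], [0, 0, 0, 0, 0, 0, 0]]

```text
time: 8.6
tool_pos: [0.5621, 0.2021, 0.143]
tool_rot: [0.0, 0.985, 0.171, 0.0]
contact_force: [1.4, -0.5, 3.0]
gripper_width: 0.109
grasp_force: 59.6
```

```bash
python3 st.py
```

```text
[0.5621 0.2021 0.143 ] yaw 19.67 [0.000e+00 9.853e-01 1.708e-01 1.000e-04] F [ 1.4 -0.5  3. ] M [-0.102 -0.185 -0.04 ] j6 1.448
```

play_rows:
  series:
    - [[0, 0, -0.0007, 0, 0, 0, 0], [0, 0, -0.0005, 0, 0, 0, 0], [0, 0, 0, 0, 0, 0, 0]]

```text
time: 8.9
tool_pos: [0.5621, 0.2021, 0.1421]
tool_rot: [0.0, 0.985, 0.171, 0.0]
contact_force: [0.2, -1.7, 4.8]
gripper_width: 0.109
grasp_force: 59.8
```

Fully on (TCP at 0.142, 10 mm below the pin's top). The last joint can't make the whole turn from here, so I'll open wide around the key, swing the hand half a turn, and regrip.

play_rows:
  series:
    - [[0, 0, 0, 0, 0, 0, 1], [0, 0, 0, 0, 0, 0, 1], [0, 0, 0, 0, 0, 0, 1], [0, 0, 0, 0, 0, 0, 1], [0, 0, 0, 0, 0, 0, 1], [0, 0, 0, 0, 0, 0, 1]]

```text
time: 9.5
tool_pos: [0.5619, 0.2022, 0.1418]
tool_rot: [-0.0, 0.985, 0.171, -0.0]
contact_force: [-0.1, -0.1, 1.0]
gripper_width: 0.997
grasp_force: 0.0
```

```bash
python3 st.py; python3 -c "
from h import *
print(manip.state()['gripper_width'])
f=grab('wrist','w4.png');cv2.imwrite('pics/w4c.png',f['frame'])"
```

```text
[0.5619 0.2022 0.1418] yaw 19.67 [-0.000e+00  9.853e-01  1.708e-01 -1.000e-04] F [-0.1 -0.1  1. ] M [-0.042 -0.025 -0.001] j6 1.448
0.9972335508752787
```

play_rows:
  series:
    - [[0, 0, 0, 0, 0, 8.5, 1], [0, 0, 0, 0, 0, 8.5, 1], [0, 0, 0, 0, 0, 8.5, 1], [0, 0, 0, 0, 0, 8.5, 1], [0, 0, 0, 0, 0, 8.5, 1], [0, 0, 0, 0, 0, 8.5, 1], [0, 0, 0, 0, 0, 8.5, 1], [0, 0, 0, 0, 0, 8.5, 1], [0, 0, 0, 0, 0, 8.5, 1], [0, 0, 0, 0, 0, 8.5, 1]]

```text
time: 10.55
tool_pos: [0.562, 0.2021, 0.142]
tool_rot: [0.0, 0.609, 0.793, 0.0]
contact_force: [0.6, 0.7, -0.0]
gripper_width: 0.996
grasp_force: 0.0
```

play_rows:
  series:
    - [[0, 0, 0, 0, 0, 8.5, 1], [0, 0, 0, 0, 0, 8.5, 1], [0, 0, 0, 0, 0, 8.5, 1], [0, 0, 0, 0, 0, 8.5, 1], [0, 0, 0, 0, 0, 8.5, 1], [0, 0, 0, 0, 0, 8.5, 1], [0, 0, 0, 0, 0, 8.5, 1], [0, 0, 0, 0, 0, 8.5, 1], [0, 0, 0, 0, 0, 8.5, 1], [0, 0, 0, 0, 0, 8.5, 1]]

```text
time: 11.55
tool_pos: [0.562, 0.2021, 0.142]
tool_rot: [0.0, -0.087, 0.996, 0.0]
contact_force: [-0.1, -0.6, -1.8]
gripper_width: 1.0
grasp_force: 0.0
```

play_rows:
  series:
    - [[0, 0, 0, 0, 0, 8.5, 1], [0, 0, 0, 0, 0, 1.5, 1], [0, 0, 0, 0, 0, 0, 1]]

```text
time: 11.85
tool_pos: [0.562, 0.2021, 0.1419]
tool_rot: [0.0, -0.17, 0.985, 0.0]
contact_force: [-0.4, 0.1, -0.0]
gripper_width: 1.001
grasp_force: 0.0
```

```bash
python3 st.py
```

```text
[0.562  0.2021 0.1419] yaw 199.54 [ 0.     -0.1697  0.9855  0.    ] F [-0.4  0.1 -0. ] M [-0.056  0.041  0.05 ] j6 -1.691
```

Flipped; regripping.

play_rows:
  series:
    - [[0, 0, 0, 0, 0, 0, 0.5], [0, 0, 0, 0, 0, 0, 0], [0, 0, 0, 0, 0, 0, 0], [0, 0, 0, 0, 0, 0, 0], [0, 0, 0, 0, 0, 0, 0], [0, 0, 0, 0, 0, 0, 0], [0, 0, 0, 0, 0, 0, 0], [0, 0, 0, 0, 0, 0, 0], [0, 0, 0, 0, 0, 0, 0]]

```text
time: 12.75
tool_pos: [0.562, 0.2021, 0.142]
tool_rot: [0.0, -0.171, 0.985, -0.0]
contact_force: [-0.3, -0.3, 1.3]
gripper_width: 0.107
grasp_force: 59.5
```

```bash
python3 st.py
```

```text
[0.562  0.2021 0.142 ] yaw 199.67 [ 1.000e-04 -1.708e-01  9.853e-01 -1.000e-04] F [-0.3 -0.3  1.3] M [-0.039  0.011  0.028] j6 -1.693
```

play_rows:
  series:
    - [[0, 0, 0, 0, 0, -4, 0], [0, 0, 0, 0, 0, -5, 0], [0, 0, 0, 0, 0, -5, 0], [0, 0, 0, 0, 0, -5, 0], [0, 0, 0, 0, 0, -5, 0], [0, 0, 0, 0, 0, -5, 0], [0, 0, 0, 0, 0, -5, 0], [0, 0, 0, 0, 0, -5, 0], [0, 0, 0, 0, 0, -5, 0], [0, 0, 0, 0, 0, -5, 0]]

```text
time: 13.75
tool_pos: [0.5621, 0.2022, 0.1421]
tool_rot: [0.0, 0.255, 0.967, 0.0]
contact_force: [0.7, 0.2, 0.2]
gripper_width: 0.106
grasp_force: 59.5
```

```bash
python3 st.py
```

```text
[0.5621 0.2022 0.1421] yaw 150.48 [2.000e-04 2.548e-01 9.670e-01 1.000e-04] F [0.7 0.2 0.2] M [-0.034  0.001  0.034] j6 -0.835
```

play_rows:
  series:
    - [[0, 0, 0, 0, 0, -5, 0], [0, 0, 0, 0, 0, -5, 0], [0, 0, 0, 0, 0, -5, 0], [0, 0, 0, 0, 0, -5, 0], [0, 0, 0, 0, 0, -5, 0], [0, 0, 0, 0, 0, -5, 0], [0, 0, 0, 0, 0, -4, 0], [0, 0, 0, 0, 0, -4, 0], [0, 0, 0, 0, 0, 0, 0]]

```text
time: 14.65
tool_pos: [0.5622, 0.2023, 0.142]
tool_rot: [0.0, 0.554, 0.832, 0.0]
contact_force: [0.5, -0.1, 0.4]
gripper_width: 0.108
grasp_force: 59.5
```

```bash
python3 st.py
```

```text
[0.5622 0.2023 0.142 ] yaw 112.69 [2.000e-04 5.542e-01 8.324e-01 3.000e-04] F [ 0.5 -0.1  0.4] M [ 0.118 -0.17   0.105] j6 -0.175
```

Drag of 0.1 N m: the pin and cam are being carried. Creeping up to the stop.

play_rows:
  series:
    - [[0, 0, 0, 0, 0, -2, 0], [0, 0, 0, 0, 0, -2, 0], [0, 0, 0, 0, 0, -2, 0], [0, 0, 0, 0, 0, 0, 0]]

```text
time: 15.05
tool_pos: [0.5622, 0.2023, 0.142]
tool_rot: [0.0, 0.597, 0.803, 0.0]
contact_force: [1.4, 0.1, 0.7]
gripper_width: 0.111
grasp_force: 59.5
```

```bash
python3 st.py
```

```text
[0.5622 0.2023 0.142 ] yaw 106.76 [2.000e-04 5.965e-01 8.026e-01 4.000e-04] F [1.4 0.1 0.7] M [ 0.166 -0.211  0.124] j6 -0.072
```

play_rows:
  series:
    - [[0, 0, 0, 0, 0, -1.5, 0], [0, 0, 0, 0, 0, -1.5, 0], [0, 0, 0, 0, 0, 0, 0]]

```text
time: 15.35
tool_pos: [0.5622, 0.2023, 0.1421]
tool_rot: [0.0, 0.618, 0.786, 0.0]
contact_force: [2.0, 0.6, -0.0]
gripper_width: 0.106
grasp_force: 59.4
```

```bash
python3 st.py
```

```text
[0.5622 0.2023 0.1421] yaw 103.66 [1.000e-04 6.180e-01 7.862e-01 4.000e-04] F [ 2.   0.6 -0. ] M [ 0.239 -0.317  0.074] j6 -0.018
```

play_rows:
  series:
    - [[0, 0, 0, 0, 0, -1.5, 0], [0, 0, 0, 0, 0, -1.5, 0], [0, 0, 0, 0, 0, 0, 0]]

```text
time: 15.65
tool_pos: [0.5622, 0.2023, 0.1421]
tool_rot: [0.0, 0.639, 0.77, 0.0]
contact_force: [1.1, 2.2, 1.0]
gripper_width: 0.107
grasp_force: 59.4
```

```bash
python3 st.py
```

```text
[0.5622 0.2023 0.1421] yaw 100.63 [1.000e-04 6.386e-01 7.696e-01 3.000e-04] F [1.1 2.2 1. ] M [ 0.322 -0.373  0.054] j6 0.035
```

play_rows:
  series:
    - [[0, 0, 0, 0, 0, -1, 0], [0, 0, 0, 0, 0, -1, 0], [0, 0, 0, 0, 0, 0, 0]]

```text
time: 15.95
tool_pos: [0.5622, 0.2022, 0.1421]
tool_rot: [0.0, 0.652, 0.758, 0.0]
contact_force: [1.5, 1.7, -0.2]
gripper_width: 0.107
grasp_force: 59.4
```

```bash
python3 st.py
```

```text
[0.5622 0.2022 0.1421] yaw 98.64 [1.000e-04 6.518e-01 7.584e-01 3.000e-04] F [ 1.5  1.7 -0.2] M [ 0.413 -0.492  0.048] j6 0.07
```

play_rows:
  series:
    - [[0, 0, 0, 0, 0, -1, 0], [0, 0, 0, 0, 0, -1, 0], [0, 0, 0, 0, 0, 0, 0]]

```text
time: 16.25
tool_pos: [0.5621, 0.2023, 0.142]
tool_rot: [0.0, 0.665, 0.747, 0.0]
contact_force: [3.2, 2.5, -0.5]
gripper_width: 0.106
grasp_force: 59.4
```

```bash
python3 st.py
```

```text
[0.5621 0.2023 0.142 ] yaw 96.64 [1.000e-04 6.649e-01 7.469e-01 2.000e-04] F [ 3.2  2.5 -0.5] M [ 0.496 -0.605  0.022] j6 0.105
```

play_rows:
  series:
    - [[0, 0, 0, 0, 0, -1, 0], [0, 0, 0, 0, 0, -1, 0], [0, 0, 0, 0, 0, 0, 0]]

```text
time: 16.55
tool_pos: [0.5621, 0.2022, 0.1421]
tool_rot: [0.0, 0.678, 0.735, 0.0]
contact_force: [3.1, 1.8, -0.5]
gripper_width: 0.107
grasp_force: 59.4
```

```bash
python3 st.py
```

```text
[0.5621 0.2022 0.1421] yaw 94.64 [1.000e-04 6.779e-01 7.352e-01 3.000e-04] F [ 3.1  1.8 -0.5] M [ 0.599 -0.65   0.026] j6 0.14
```

The single moment readings are noisy, so I'll average some at rest.

```bash
cat > av.py <<'E'
from h import *
A=[]
for i in range(12):
    f=grab('wrist','last.png');s=manip.state();A.append([*s['contact_force'],*s['ft_torque'],s['joint_efforts'][5]])
np.save('last.npy',f,allow_pickle=True);A=np.array(A);print(s['time'],s['tool_pos'].round(4),A.mean(0).round(3),A.std(0).round(3))
E
python3 av.py
```

```text
17.15 [0.5621 0.2022 0.142 ] [ 3.481  3.036  0.24   0.612 -0.683  0.074  0.076] [0.562 0.632 0.435 0.025 0.045 0.024 0.007]
```

The joint-6 effort is a clean torque measure: 0.076 N m is only drag, so not yet the stop. There's a slight side load, so I'll ease the hand along it, then go on turning.

play_rows:
  series:
    - [[0.0006, 0.0005, 0, 0, 0, 0, 0], [0, 0, 0, 0, 0, 0, 0]]

```text
time: 17.35
tool_pos: [0.5623, 0.2023, 0.142]
tool_rot: [-0.0, 0.678, 0.735, -0.001]
contact_force: [1.5, 1.0, 3.0]
gripper_width: 0.104
grasp_force: 59.9
```

```bash
sed -i 's/range(12)/range(4)/' av.py; python3 av.py
```

```text
17.55 [0.5623 0.2024 0.142 ] [ 0.941  1.148  3.1    0.235 -0.181  0.048  0.072] [0.539 0.709 0.301 0.033 0.034 0.018 0.   ]
```

play_rows:
  series:
    - [[0, 0, 0, 0, 0, -1, 0], [0, 0, 0, 0, 0, -1, 0], [0, 0, 0, 0, 0, 0, 0]]

```text
time: 17.85
tool_pos: [0.5624, 0.2024, 0.142]
tool_rot: [-0.0, 0.691, 0.723, -0.0]
contact_force: [-1.1, -0.1, 4.2]
gripper_width: 0.108
grasp_force: 60.1
```

```bash
python3 av.py
```

```text
18.05 [0.5624 0.2024 0.142 ] [-0.011 -0.296  4.263 -0.035  0.129  0.048  0.07 ] [0.41  0.46  0.123 0.037 0.046 0.032 0.01 ]
```

play_rows:
  series:
    - [[0, 0, 0.0003, 0, 0, -1, 0], [0, 0, 0, 0, 0, -1, 0], [0, 0, 0, 0, 0, 0, 0]]

```text
time: 18.35
tool_pos: [0.5624, 0.2025, 0.142]
tool_rot: [-0.0, 0.703, 0.711, -0.0]
contact_force: [-1.0, -0.8, 3.4]
gripper_width: 0.105
grasp_force: 60.0
```

```bash
python3 av.py
```

```text
18.55 [0.5624 0.2025 0.142 ] [-0.162 -1.2    3.281 -0.165  0.11   0.126  0.138] [0.325 0.432 0.175 0.017 0.018 0.032 0.01 ]
```

play_rows:
  series:
    - [[0, 0, 0, 0, 0, -1, 0], [0, 0, 0, 0, 0, -1, 0], [0, 0, 0, 0, 0, 0, 0]]

```text
time: 18.85
tool_pos: [0.5624, 0.2026, 0.142]
tool_rot: [-0.0, 0.715, 0.699, -0.0]
contact_force: [-0.5, -0.7, 1.5]
gripper_width: 0.108
grasp_force: 59.8
```

```bash
python3 av.py
```

```text
19.05 [0.5624 0.2026 0.142 ] [-1.03  -1.133  1.476 -0.196  0.124  0.202  0.191] [0.555 0.539 0.893 0.037 0.026 0.032 0.01 ]
```

play_rows:
  series:
    - [[0, 0, 0, 0, 0, -1, 0], [0, 0, 0, 0, 0, -1, 0], [0, 0, 0, 0, 0, 0, 0]]

```text
time: 19.35
tool_pos: [0.5624, 0.2026, 0.142]
tool_rot: [-0.0, 0.727, 0.686, -0.0]
contact_force: [-0.7, -0.1, 1.6]
gripper_width: 0.107
grasp_force: 59.7
```

```bash
python3 av.py
```

```text
19.55 [0.5624 0.2026 0.142 ] [-0.391 -0.778  0.948 -0.198  0.123  0.268  0.268] [0.263 0.408 0.149 0.009 0.029 0.026 0.01 ]
```

The torque now climbs steadily to 0.27 N m with each degree, so the lock is at its stop. Easing back into the slot's slack before pulling off.

play_rows:
  series:
    - [[0, 0, 0, 0, 0, 4, 0], [0, 0, 0, 0, 0, 4, 0], [0, 0, 0, 0, 0, 4, 0], [0, 0, 0, 0, 0, 3, 0], [0, 0, 0, 0, 0, 0, 0]]

```text
time: 20.05
tool_pos: [0.5626, 0.2026, 0.142]
tool_rot: [-0.0, 0.632, 0.775, 0.0]
contact_force: [0.1, -0.4, 0.5]
gripper_width: 0.108
grasp_force: 59.6
```

```bash
python3 av.py; python3 st.py
```

```text
20.25 [0.5626 0.2026 0.1421] [ 0.093 -0.346 -0.234 -0.098  0.012  0.01  -0.014] [0.451 0.351 0.71  0.034 0.02  0.016 0.028]
[0.5626 0.2026 0.1421] yaw 101.61 [-0.000e+00  6.319e-01  7.750e-01  1.000e-04] F [-0.2 -0.6  0.8] M [-0.058 -0.022  0.018] j6 0.019
```

Free of load. Pulling straight up, gently at first.

play_rows:
  series:
    - [[0, 0, 0.002, 0, 0, 0, 0], [0, 0, 0.003, 0, 0, 0, 0], [0, 0, 0.005, 0, 0, 0, 0], [0, 0, 0, 0, 0, 0, 0]]

```text
time: 20.65
tool_pos: [0.5632, 0.2029, 0.1535]
tool_rot: [0.0, 0.632, 0.775, 0.001]
contact_force: [0.3, 0.8, -1.2]
gripper_width: 0.109
grasp_force: 59.3
```

play_rows:
  series:
    - [[0, 0, 0.02, 0, 0, 0, 0], [0, 0, 0.035, 0, 0, 0, 0], [0, 0, 0.035, 0, 0, 0, 0], [-0.008, -0.048, 0, 0, 0, -4, 0], [-0.008, -0.048, 0, 0, 0, -4, 0], [-0.008, -0.048, 0, 0, 0, -4, 0], [-0.008, -0.048, 0, 0, 0, -4, 0], [-0.008, -0.048, 0, 0, 0, -4, 0], [-0.008, -0.048, 0, 0, 0, -4, 0], [-0.008, -0.048, 0, 0, 0, -4, 0]]

```text
time: 21.65
tool_pos: [0.5061, -0.135, 0.2427]
tool_rot: [0.0, 0.801, 0.598, 0.0]
contact_force: [0.8, 1.2, -0.9]
gripper_width: 0.106
grasp_force: 59.3
```

play_rows:
  series:
    - [[-0.006, -0.026, 0, 0, 0, 0, 0], [0, 0, 0, 0, 0, 0, 0], [0, 0, 0, 0, 0, 0, 0]]

```text
time: 21.95
tool_pos: [0.5005, -0.1596, 0.2424]
tool_rot: [-0.0, 0.801, 0.599, 0.0]
contact_force: [-0.0, -0.1, -1.3]
gripper_width: 0.109
grasp_force: 59.3
```

```bash
python3 st.py
```

```text
[ 0.5005 -0.1596  0.2424] yaw 73.6 [-1.000e-04  8.008e-01  5.990e-01  3.000e-04] F [-0.  -0.1 -1.3] M [ 0.031 -0.036 -0.003] j6 -0.164
```

play_rows:
  series:
    - [[0, 0, -0.04, 0, 0, 0, 0], [0, 0, -0.04, 0, 0, 0, 0], [0, 0, -0.04, 0, 0, 0, 0], [0, 0, -0.02, 0, 0, 0, 0], [0, 0, 0, 0, 0, 0, 0], [0, 0, 0, 0, 0, 0, 0]]

```text
time: 22.55
tool_pos: [0.5012, -0.1585, 0.1028]
tool_rot: [0.0, 0.8, 0.6, 0.0]
contact_force: [0.5, -0.3, -0.4]
gripper_width: 0.109
grasp_force: 59.4
```

```bash
python3 st.py; python3 - <<'E'
from h import *
f=grab('wrist','w6.png')
for a in range(0,360,60): print(proj(f,(.5+.012*np.cos(np.radians(a)),-.159+.012*np.sin(np.radians(a)),.04)).round(1),end=' ')
cv2.imwrite('pics/w6c.png',cv2.resize(f['frame'][160:310,180:380],(800,600),interpolation=2))
E
```

```text
[ 0.5012 -0.1585  0.1028] yaw 73.77 [1.000e-04 7.999e-01 6.002e-01 2.000e-04] F [ 0.5 -0.3 -0.4] M [-0.042  0.007  0.061] j6 -0.165
[297.7 224.8] [282.7 211.2] [262.6 216.7] [258.  235.5] [272.9 248.5] [292.5 243.3]
```

View pics/w6c.png

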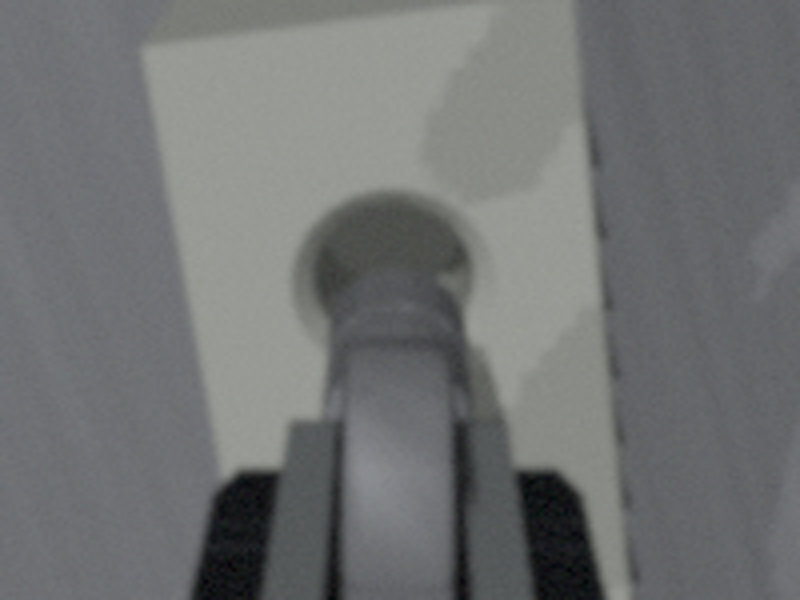

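The hole (crop centre about (393,280)) and the shank (column about 396) line up, so I'll lower the key.

play_rows:
  series:
    - [[-0.0008, -0.0003, -0.01, 0, 0, 0, 0], [0, 0, -0.01, 0, 0, 0, 0], [0, 0, -0.01, 0, 0, 0, 0], [0, 0, -0.01, 0, 0, 0, 0], [0, 0, -0.006, 0, 0, 0, 0], [0, 0, -0.002, 0, 0, 0, 0], [0, 0, 0, 0, 0, 0, 0], [0, 0, 0, 0, 0, 0, 0]]

```text
time: 23.4
tool_pos: [0.5001, -0.1599, 0.0545]
tool_rot: [0.0, 0.8, 0.6, 0.0]
contact_force: [-0.0, 0.4, -0.6]
gripper_width: 0.108
grasp_force: 59.3
```

play_rows:
  series:
    - [[0, 0, -0.001, 0, 0, 0, 0], [0, 0, 0, 0, 0, 0, 0.3], [0, 0, 0, 0, 0, 0, 0.7], [0, 0, 0, 0, 0, 0, 1], [0, 0, 0, 0, 0, 0, 1], [0, 0, 0, 0, 0, 0, 1], [0, 0, 0, 0, 0, 0, 1], [0, 0, 0, 0, 0, 0, 1]]

```text
time: 24.2
tool_pos: [0.4998, -0.1597, 0.0533]
tool_rot: [-0.0, 0.8, 0.6, -0.0]
contact_force: [-0.4, 0.1, 0.3]
gripper_width: 1.0
grasp_force: 0.0
```

play_rows:
  series:
    - [[0, 0, 0.01, 0, 0, 0, 1], [0, 0, 0.03, 0, 0, 0, 1], [0, 0, 0.04, 0, 0, 0, 1], [0, 0, 0.05, 0, 0, 0, 1], [0, 0, 0.05, 0, 0, 0, 1], [0, 0, 0, 0, 0, 0, 1], [0, 0, 0, 0, 0, 0, 1]]

```text
time: 24.9
tool_pos: [0.5007, -0.1601, 0.2361]
tool_rot: [0.002, 0.8, 0.6, 0.001]
contact_force: [-0.0, -0.7, -1.1]
gripper_width: 0.995
grasp_force: 0.0
```

```bash
python3 - <<'E'
from h import *
f=grab('wrist','w7.png');s=manip.state();print(s['tool_pos'],s['gripper_width'])
a=cv2.cvtColor(cv2.imread('pics/w1.png'),6)
i=f['frame'];g=cv2.cvtColor(i,6);w=np.array(cv2.cvtColor(i,cv2.COLOR_BGR2HSV))
for X in((.5,-.159,.04),(.5,-.159,.086)):print(proj(f,X))
x,y=proj(f,(.5,-.159,.08)).astype(int)
for r in range(y-40,y+48,4):print(r,''.join('%4d'%v for v in g[r,x-24:x+26:3]))
E
```

```text
[ 0.49970425 -0.15963168  0.23364435] 0.9995140194024035
[277.08192549 173.27320204]
[277.10173306 186.82947559]
144  150 149 149 151 149 150 148 149 152 148 144 136 135 137 135 133 136
148  149 150 151 150 150 150 149 149 152 151 139 136 135 134 135 134 137
152  151 150 150 150 152 151 148 145 144 144 140 132 137 136 134 139 136
156  150 151 151 149 149 150 118 104 103 104 122 135 131 134 134 135 136
160  150 148 151 150 147 125 107 117 110 104  94 123 134 134 135 136 134
164  150 152 152 140 103  68 104 123 119 116  72  80 117 135 136 135 136
168  151 151 149 110  82  79 110 121 123 119  89  71 105 126 136 136 143
172  150 149 146 106  71 100 112 119 123 119  94  77 109 131 143 145 150
176  151 151 147 117  74  93 109 110 112 109  88  69 120 147 150 149 150
180  149 151 151 135 118  96 103 112 110 112  93  71 104 150 150 149 148
184  150 148 150 148 140 136 119 112 111 109  95  83  98 140 150 150 143
188  150 149 150 151 150 147 129 111 107 107 101  95  96 124 150 142 135
192  151 149 150 150 151 150 130 111 112 112 106  96  93 131 148 137 135
196  151 149 148 149 149 152 130 113 113 112 106  94  94 120 139 133 134
200  149 149 150 150 149 148 131 110 112 110  97  91  91  89 132 136 136
204  151 149 148 150 149 148 129 101 101 100  89  91  78  98 134 134 136
208  147 150 149 150 149 150 129  86  83  81  84  79  77  82 133 137 136
212  152 149 150 149 151 152 148 130 125  90  84  78  79  94 133 134 137
216  149 150 149 150 150 149 150 151 146 101  75  78  72  82 129 136 137
220  149 151 149 149 150 151 150 150 141  93  77  73  77  96 134 134 134
224  142 151 150 153 151 151 150 150 147 109  85  72  72  95 129 133 136
228  140 149 150 149 150 148 149 134  91  67  52  49  45  52 103 129 136
```

The key stands upright in its hole: its wing spans rows 156–208, as before. Handing in.

```bash
python3 -c "
from plant import manip
print(manip.job_done())"
```

```text
the job is handed in; nothing more can be done
None
```

The lock was turned clockwise until the torque rose steadily to 0.27 N m, which I took as its stop (the cam itself can't be seen), then the key was pulled off, stood back upright in its own hole and the job handed in at about 25 s.

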